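# Lay out salvaged heat sinks in order of size

## Robot

A 6-joint arm with a two-finger parallel gripper is mounted at the origin on the work surface. World frame = base frame: x ahead of the robot, y to its left, z up, the work surface at z = 0. Lengths are in m, angles in rad, forces in N, time in s.
With the tool pointing down it reaches from about 0.35 to 0.775 m from the base axis. Payload 7.3 kg.
Tool frame: the origin (TCP) lies at the centre of the arm's flange, where the gripper is bolted on; the fingertips stand 178 mm ahead of it and the grasp point (between the pads) lies 159 mm ahead of it (tip_extent is the distance from the TCP to the fingertips, in m); z points along the fingers, y is the line along which they close (so a half turn about z gives the same grasp; the last joint's range is limited). The gripper opens to 92 mm and grips with 3 to 60 N. Pads are 19 mm wide; open, the fingers measure 130 mm over their backs; the gripper's body (75 mm by 190 mm) begins 47 mm behind the grasp point.
Start: joints at [-1.47, 0.342, 1.524, -0, 1.275, -0.146], TCP at [0.128, -0.509, 0.405] pointing down, gripper open.
Joint ranges: [-2.53, 2.53], [-0.77, 2.02], [0.04, 2.7], [-1, 4.14], [0.28, 2.66], [-3.11, 3.11]. Speed limits (rad/s): [2.57, 2.57, 3.14, 3.14, 3.14, 3.14].

## Interface

Orientations are given as [roll, pitch, yaw] about the fixed x, y, z axes, in that order (R = Rz(yaw) Ry(pitch) Rx(roll)).
In Python, from cell import * gives the robot as it stands.
- The arm moves only by the tool arm_command, never from a script. Its arguments are lists of equal length, an entry for each row: "xyz": the shift along the world's x, y, z in mm, a list of three; "spin": the turn about the world's z in degrees. In form: {"xyz": [[tx, ty, tz], ...], "spin": [spin, ...]}. A call has 1 to 20 rows; each row shifts and turns the commanded pose from where the row before left it; what a row does not reach is not made up. A row lasts 1/10 s, in which the tool goes at most 50 mm and 8.59 degrees, less where a joint would pass 70% of its speed; a pose out of reach is approached as far as the arm can. A call with a gripper value outside its range is refused whole. "jaw" is the opening, from -1 (shut) to 1 (fully open), set as the call begins (left out, the last holds). The fingers move at their own pace and stop on an object; "squeeze" is the grip in N (left out, the last holds). Time passes only in rows, so rows that do not move let the fingers close. It gives the time, the measured TCP pose, the force, the opening and the grip force at its end, in the units of the state.
- observe(): the state, without advancing time (a new reading comes with each control period).
- read_camera(name): name is "scene" or "top"; returns a dict with "img" (384x512x3 uint8, red, green, blue), "depth" (384x512 float32, m along the optical axis (not along the pixel's ray), 0 where there is no reading), "fx", "fy", "cx", "cy" (pixels), "dist_coeffs" ([k1, k2, p1, p2, k3] as OpenCV has them; the pictures are not rectified), "world_from_camera" (4x4, takes a point from camera to world coordinates). Camera axes: x right, y up, looking along -z (the intrinsics and any distortion apply to the point x, -y, -z); pixel columns grow to the right and rows downward; lengths in m; the calibration is good to about 2 mm. A picture is of the moment at which its call begins.
- hand_in(): hands the job in; it is judged then, once.
The state is a dict: "time": time; "qpos": joint angles; "qvel": joint speeds; "joint_efforts": joint torques, N m; "tool_pos": TCP position; "tool_rot": TCP orientation; "contact_force": force on the tool from outside, world axes, zero at the start; "torque": the same for the moment, N m; "opening": finger opening in m; "grip_force": force on a finger pad.
Only numpy, scipy, OpenCV 4.12 (cv2) and the standard library are available. Lean on these libraries where they do the work, as an engineer would, in place of code of your own. Each camera call takes 0.05 s, during which the arm holds its last target. There are 200 camera calls.

## Task

Line up the four aluminium heat sinks on the strip's black pads in order of size, one on each pad, the smallest on the pad next to the steel screw dish and the largest next to the solder reel. Set each one down fins up, centred on its pad and square with the strip, and leave the dish and the reel where they are.

Things in the scene. Friction and masses are not known exactly. Their poses are not given: they have to be found in the camera images.
- sink_22: the smallest of four loose finned aluminium heat sinks: a square block 22 x 22 mm, 12 mm high, upright fins on a flat base, standing fins up. Origin: centre of its underside; z up, x along the fins, y across them (both parallel to its sides). Stands on the 3 mm thick blue bench mat (mat top at z = 0.003). It can be gripped by either pair of sides; all weigh 10 to 140 g.
- sink_30: the second smallest of four loose finned aluminium heat sinks: a square block 30 x 30 mm, 18 mm high, upright fins on a flat base, standing fins up. Origin: centre of its underside; z up, x along the fins, y across them (both parallel to its sides). Stands on the 3 mm thick blue bench mat (mat top at z = 0.003). It can be gripped by either pair of sides; all weigh 10 to 140 g.
- sink_38: the second largest of four loose finned aluminium heat sinks: a square block 38 x 38 mm, 24 mm high, upright fins on a flat base, standing fins up. Origin: centre of its underside; z up, x along the fins, y across them (both parallel to its sides). Stands on the 3 mm thick blue bench mat (mat top at z = 0.003). It can be gripped by either pair of sides; all weigh 10 to 140 g.
- sink_46: the largest of four loose finned aluminium heat sinks: a square block 46 x 46 mm, 30 mm high, upright fins on a flat base, standing fins up. Origin: centre of its underside; z up, x along the fins, y across them (both parallel to its sides). Stands on the 3 mm thick blue bench mat (mat top at z = 0.003). It can be gripped by either pair of sides; all weigh 10 to 140 g.
- pad_1: one of four identical black rubber pads, 58 x 58 x 3 mm, fixed in a straight row at 70 mm spacing on a white strip (80 x 300 x 4 mm, fixed to the mat). This is number 1 of the row, counted from the robot's left to its right. Origin: centre of its underside; its flat top is 3 mm higher, at z = 0.010; x across the row (away from the robot), y along the row (to the robot's left).
- pad_2: one of four identical black rubber pads, 58 x 58 x 3 mm, fixed in a straight row at 70 mm spacing on a white strip (80 x 300 x 4 mm, fixed to the mat). This is number 2 of the row, counted from the robot's left to its right. Origin: centre of its underside; its flat top is 3 mm higher, at z = 0.010; x across the row (away from the robot), y along the row (to the robot's left).
- pad_3: one of four identical black rubber pads, 58 x 58 x 3 mm, fixed in a straight row at 70 mm spacing on a white strip (80 x 300 x 4 mm, fixed to the mat). This is number 3 of the row, counted from the robot's left to its right. Origin: centre of its underside; its flat top is 3 mm higher, at z = 0.010; x across the row (away from the robot), y along the row (to the robot's left).
- pad_4: one of four identical black rubber pads, 58 x 58 x 3 mm, fixed in a straight row at 70 mm spacing on a white strip (80 x 300 x 4 mm, fixed to the mat). This is number 4 of the row, counted from the robot's left to its right. Origin: centre of its underside; its flat top is 3 mm higher, at z = 0.010; x across the row (away from the robot), y along the row (to the robot's left).
- dish: round open steel screw dish, 70 mm across, 18 mm high, with a few screws in it; stands loose on the mat just beyond one end of the strip, 100 mm from the centre of the nearest pad. Which end changes. Origin: centre of its underside. Not to be disturbed.
- spool: upright reel of bright solder with black flanges, 56 mm across, 38 mm high; stands loose on the mat just beyond the other end of the strip, 100 mm from the centre of the nearest pad. Origin: centre of its underside. Not to be disturbed.
Not all that is in view belongs to the job. What is shaped like the sink_38 but brown, green or purple is not meant.

How it is judged:
At the end, for the whole second after the job is handed in: Each heat sink flat on its own pad, smallest nearest the dish to largest nearest the reel: centred within 12 mm, sides within 0.26 rad of parallel to the strip (any quarter turn), upright within 0.1 rad, released, at rest; dish and reel within 20 mm of where they were (((horizontal distance between dish and pad_1 below 0.2 m and horizontal distance between sink_22 and pad_1 below 0.012 m and (angle between the x axis of sink_22 and the x axis of pad_1, either way round below 0.26 rad or angle between the x axis of sink_22 and the x axis of pad_1, either way round above 1.31 rad) and horizontal distance between sink_30 and pad_2 below 0.012 m and (angle between the x axis of sink_30 and the x axis of pad_2, either way round below 0.26 rad or angle between the x axis of sink_30 and the x axis of pad_2, either way round above 1.31 rad) and horizontal distance between sink_38 and pad_3 below 0.012 m and (angle between the x axis of sink_38 and the x axis of pad_3, either way round below 0.26 rad or angle between the x axis of sink_38 and the x axis of pad_3, either way round above 1.31 rad) and horizontal distance between sink_46 and pad_4 below 0.012 m and (angle between the x axis of sink_46 and the x axis of pad_4, either way round below 0.26 rad or angle between the x axis of sink_46 and the x axis of pad_4, either way round above 1.31 rad)) or (horizontal distance between dish and pad_4 below 0.2 m and horizontal distance between sink_22 and pad_4 below 0.012 m and (angle between the x axis of sink_22 and the x axis of pad_4, either way round below 0.26 rad or angle between the x axis of sink_22 and the x axis of pad_4, either way round above 1.31 rad) and horizontal distance between sink_30 and pad_3 below 0.012 m and (angle between the x axis of sink_30 and the x axis of pad_3, either way round below 0.26 rad or angle between the x axis of sink_30 and the x axis of pad_3, either way round above 1.31 rad) and horizontal distance between sink_38 and pad_2 below 0.012 m and (angle between the x axis of sink_38 and the x axis of pad_2, either way round below 0.26 rad or angle between the x axis of sink_38 and the x axis of pad_2, either way round above 1.31 rad) and horizontal distance between sink_46 and pad_1 below 0.012 m and (angle between the x axis of sink_46 and the x axis of pad_1, either way round below 0.26 rad or angle between the x axis of sink_46 and the x axis of pad_1, either way round above 1.31 rad))) and height (world z) of each of sink_22, sink_30, sink_38, sink_46 below 0.014 m and angle between each of sink_22, sink_30, sink_38, sink_46's own z axis and vertical below 0.1 rad and linear speed of each of sink_22, sink_30, sink_38, sink_46 below 0.02 m/s and angular speed of each of sink_22, sink_30, sink_38, sink_46 below 0.2 rad/s and distance of each of dish, spool from where it was at the start of the episode below 0.02 m); the robot touches nothing.
It fails at once if the screw dish is pushed away from its place (distance of dish from where it was at the start of the episode above 0.02 m).
It fails at once if the solder reel is pushed away from its place (distance of spool from where it was at the start of the episode above 0.02 m).
It also fails if it takes over 85 s, if anything falls off the work surface, if the arm or the gripper's body presses on something with over 40 N, if the wrist force passes 120 N, or if a joint passes its speed limit or range.

## Working session

There is one attempt and no reset: what is moved stays moved. The work goes in short steps, Python scripts to look and compute and a tool call to move; the robot and the scene stay as the last step left them, time stands still between calls to the robot, and variables do not carry over. Pictures are saved under pics/ and viewed, at most 14 in all, crops included, and the job is handed in when it is done.

Besides the shell and the picture viewer there is one more tool, called as name(argument=value, ...), one argument or row to a line, values as JSON. arm_command: Moves the arm, as the interface text tells. Its arguments: {"type":"object","properties":{"xyz":{"type":"array","items":{"type":"array","items":{"type":"number"}}},"spin":{"type":"array","items":{"type":"number"}},"jaw":{"type":"number"},"squeeze":{"type":"number"}},"required":["xyz","spin"]}

```bash
mkdir -p pics; python3 - <<'E'
from cell import *
import cv2,numpy as np
s=observe();print(s['time'],s['tool_pos'],s['tool_rot'],s['opening'])
for n in("top","scene"):
    c=read_camera(n);np.savez(f'/tmp/{n}.npz',**c)
    cv2.imwrite(f'pics/{n}0.png',cv2.resize(c['img'][:,:,::-1],(800,600)))
    print(n,c['fx'],c['fy'],c['cx'],c['cy'],c['dist_coeffs'],np.round(c['world_from_camera'],3).tolist(), (c['depth']>0).mean())
E
```

```text
0.0 [ 0.12826676 -0.50895219  0.40405104] [-3.14007992e+00 -2.15348503e-04  2.46805357e-01] 0.0913655412231318
top 402.3007297201461 402.3007297201461 261.8997560426017 193.44541596403232 [-0.08913271  0.          0.          0.          0.        ] [[-0.039, 0.976, -0.213, 0.337], [-0.999, -0.039, 0.004, 0.01], [-0.004, 0.213, 0.977, 0.806], [0.0, 0.0, 0.0, 1.0]] 0.9960835774739584
scene 357.27486402917435 357.27486402917435 256.2689989073988 190.05953629447677 [-0.04701064  0.          0.          0.          0.        ] [[0.138, -0.776, 0.615, 1.028], [0.99, 0.11, -0.083, -0.068], [-0.003, 0.621, 0.784, 0.693], [0.0, 0.0, 0.0, 1.0]] 0.9959767659505209
```

View pics/top0.png

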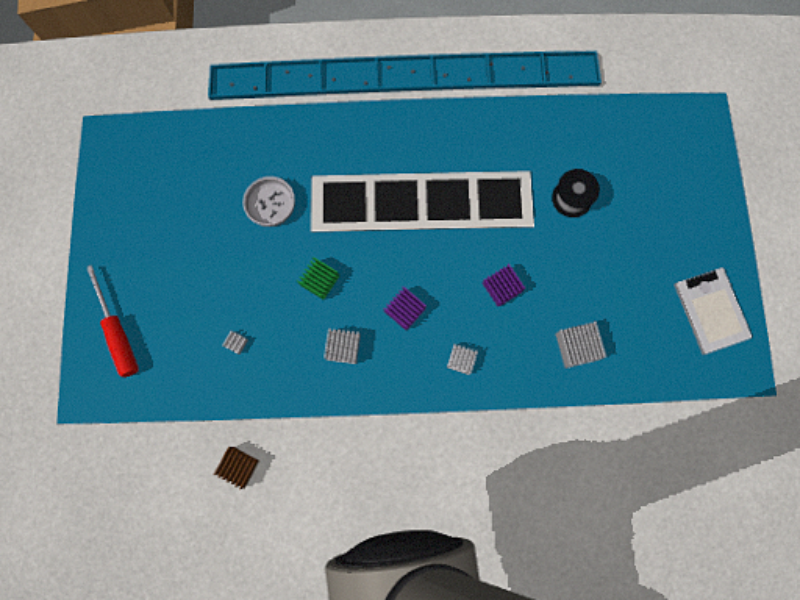

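View pics/scene0.png

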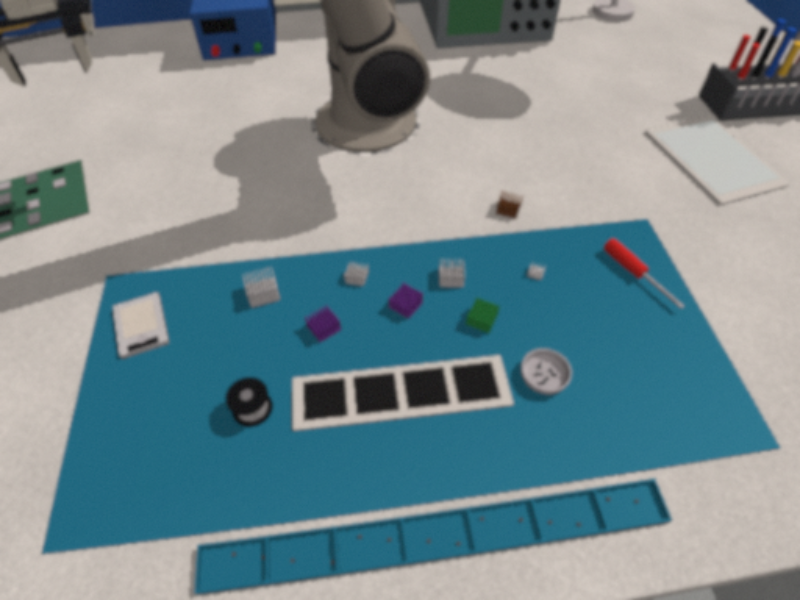

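Top picture (800x600 px): the dish is at (270,201), left of the pads at (345/396/448/499, 200), and the reel is at (576,192), so the order from pad_1 to pad_4 is 22, 30, 38, 46.
Grey candidates: (235,342) as the 22, (463,358) as the 30, (342,345) as the 38 and (582,344) as the 46. Green (319,279), purple (405,309) and (503,285), and brown (237,467) are decoys because of their colour. Next I measure them and check in one crop.

```bash
cat > h.py <<'E'
from cell import *
import cv2,numpy as np
def undist(c,uv):
    K=np.array([[c['fx'],0,c['cx']],[0,c['fy'],c['cy']],[0,0,1.]])
    return cv2.undistortPoints(np.float64(uv).reshape(-1,1,2),K,np.array(c['dist_coeffs'])).reshape(-1,2)
def rays(c,uv):
    n=undist(c,uv);T=np.array(c['world_from_camera'])
    return T[:3,3],np.c_[n[:,0],-n[:,1],-np.ones(len(n))]@T[:3,:3].T
def plane(c,uv,z):
    o,d=rays(c,uv);return o+d*((z-o[2])/d[:,2])[:,None]
def cloud(c,uv):
    o,d=rays(c,uv);uv=np.int32(uv);return o+d*np.array(c['depth'])[uv[:,1],uv[:,0]][:,None]
def blobs(c,mask,amin=40,amax=4000):
    n,l,st,ce=cv2.connectedComponentsWithStats(np.uint8(mask))
    return [(np.argwhere(l==i)[:,::-1],ce[i],st[i,4]) for i in range(1,n) if amin<st[i,4]<amax]
def masks(c):
    h=cv2.cvtColor(c['img'],cv2.COLOR_RGB2HSV).astype(int)
    return (h[...,1]<70)&(h[...,2]>70),(h[...,2]<60)   # grey, dark
def tri(a,ua,b,ub):
    o1,d1=rays(a,[ua]);o2,d2=rays(b,[ub])
    t=np.linalg.lstsq(np.c_[d1[0],-d2[0]],o2-o1,rcond=None)[0]
    p,q=o1+t[0]*d1[0],o2+t[1]*d2[0];return (p+q)/2,np.linalg.norm(p-q)
def measure(c,pts):
    P=cloud(c,pts);z=P[:,2];zt=np.percentile(z,90)
    T=P[z>zt-.004];r=cv2.minAreaRect(np.float32(T[:,:2]*1000))
    return zt*1000,r
E
python3 - <<'E'
from h import *
C={n:dict(np.load(f'/tmp/{n}.npz')) for n in('top','scene')}
for n,c in C.items():
    g,d=masks(c)
    for nm,m in(('grey',g),('dark',d)):
        for p,ce,a in blobs(c,m):
            w=cloud(c,p).mean(0)
            if not(.3<w[0]<.8 and abs(w[1])<.33 and w[2]<.06):continue
            zt,r=measure(c,p)
            print(n,nm,np.round(ce,1),a,'w',np.round(w*1000),'zt %.1f'%zt,'rect',np.round(r[0],1),np.round(r[1],1),'%.1f'%r[2])
c=C['top'];cr=c['img'][195:250,130:400,::-1]
cv2.imwrite('pics/crop.png',cv2.resize(cr,None,fx=2.9,fy=2.9,interpolation=cv2.INTER_CUBIC))
E
```

```text
top grey [268.9 128.9] 2366 w [650. -14.   9.] zt 9.5 rect [514.6 -12.7] [299.9 355.9] 88.8
top grey [171.8 128.4] 798 w [658. 190.  13.] zt 20.9 rect [520.5  95.3] [399.1  68.4] 34.8
top grey [369.9 120. ] 46 w [ 649. -220.   41.] zt 42.9 rect [ 648.9 -219.4] [16.2 14.1] 88.9
top grey [361.8 131.2] 56 w [ 631. -205.   26.] zt 18.6 rect [ 484.1 -106. ] [ 25.3 373.1] 55.7
top grey [371.4 220.4] 638 w [ 444. -206.   29.] zt 33.4 rect [ 407.5 -106.4] [ 51.  266.5] 20.4
top grey [218.4 221.3] 404 w [456.  94.  17.] zt 27.9 rect [456.1  94.7] [38.1 37.5] 80.4
top grey [150.  218.7] 132 w [468. 233.  11.] zt 15.6 rect [467.2 232.7] [24.4 20.4] 61.9
top grey [295.5 229.7] 253 w [434. -58.  12.] zt 22.1 rect [434.1 -56.2] [30.2 29.6] 70.9
top dark [368.6 122.5] 584 w [ 645. -218.   37.] zt 42.4 rect [ 511.8 -104.4] [ 52.9 413.8] 49.6
top dark [286.6 127.7] 670 w [648. -51.  15.] zt 12.1 rect [507.5 -36.8] [ 59.  348.2] 84.4
top dark [319.5 127. ] 669 w [ 648. -121.   13.] zt 12.0 rect [504.3 -76.6] [ 67.3 370.1] 73.0
top dark [220. 129.] 674 w [653.  89.  12.] zt 12.2 rect [508.8  66.9] [356
[... 729 characters left out ...]
[820.9 -19.8] [300.4 416.6] 89.1
scene grey [157.3 252.4] 48 w [ 651. -222.   42.] zt 43.3 rect [ 650.8 -222.8] [15.4 15.7] 32.8
scene grey [163.7 264.5] 93 w [ 666. -215.   15.] zt 22.9 rect [ 667.6 -214.2] [13.  32.3] 27.4
scene dark [303.8 244.3] 493 w [657.  86.  12.] zt 12.2 rect [832.   28.5] [ 60.  433.4] 71.8
scene dark [272.1 247.9] 509 w [657.  16.  13.] zt 12.1 rect [830.   -9.9] [ 55.9 409.8] 81.5
scene dark [240.  251.6] 516 w [657. -53.  15.] zt 12.1 rect [828.  -54.9] [ 52.  401.3] 89.4
scene dark [158.1 256. ] 507 w [ 655. -222.   35.] zt 42.5 rect [ 651.7 -222.1] [52.  51.5] 5.7
scene dark [207.6 255.2] 523 w [ 656. -122.   14.] zt 12.0 rect [ 828.  -109.9] [406.   54.7] 4.2
```

View pics/crop.png

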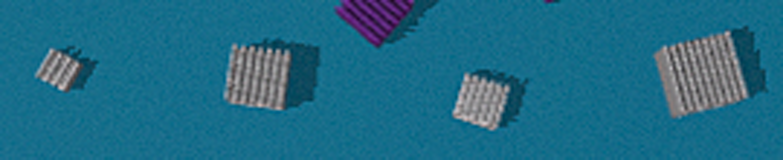

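The crop shows four grey sinks growing as 22 < 30 < 38 < 46. At crop scale they sit at x≈60, 482, 258 and 700, all fins up. Next I drop the depth outliers and refine the pads, angles and heights from both views.

```bash
cat >> h.py <<'E'
def measure(c,pts):
    P=cloud(c,pts);m=np.median(P,0);P=P[(np.linalg.norm(P-m,axis=1)<.05)&(P[:,2]<.06)];z=P[:,2];zt=np.percentile(z,92)
    T=P[z>zt-.0045];r=cv2.minAreaRect(np.float32(T[:,:2]*1000))
    return zt*1000,r
def survey(C,padlist=True):
    R={}
    for n,c in C.items():
        g,d=masks(c);L=[]
        for nm,m in(('g',g),('d',d)):
            for p,ce,a in blobs(c,m,40,1000):
                w=np.median(cloud(c,p),0)
                if .3<w[0]<.8 and abs(w[1])<.33 and w[2]<.06: L.append((nm,p,ce,a,w))
        R[n]=L
    for k in R['top']:
        zt,r=measure(C['top'],k[1])
        q=min((j for j in R['scene'] if j[0]==k[0]),key=lambda j:np.linalg.norm(j[4][:2]-k[4][:2]),default=None)
        if q is None: continue
        z2,r2=measure(C['scene'],q[1]);t,e=tri(C['top'],k[2],C['scene'],q[2])
        print(k[0],k[3],'top',np.round(r[0],1),np.round(r[1],1),'%.1f z%.1f'%(r[2],zt),'| scene',np.round(r2[0],1),np.round(r2[1],1),'%.1f z%.1f'%(r2[2],z2),'| tri',np.round(t*1000,1),'e%.1f'%(e*1000))
E
python3 - <<'E'
from h import *
C={n:dict(np.load(f'/tmp/{n}.npz')) for n in('top','scene')}
survey(C)
E
```

```text
g 798 top [655.  189.4] [66.7 69.7] 1.6 z21.3 | scene [656.4 187.7] [67.2 68.4] 86.4 z21.1 | tri [656.4 188.5  16. ] e2.4
g 46 top [ 648.9 -219.4] [16.2 14.1] 88.9 z43.0 | scene [ 650.8 -222.8] [15.4 15.7] 32.8 z43.4 | tri [ 649.4 -222.    39.5] e2.0
g 56 top [ 635.  -208.7] [25.4  5.7] 50.4 z18.7 | scene [ 650.8 -222.8] [15.4 15.7] 32.8 z43.4 | tri [ 635.9 -219.1   13.4] e19.7
g 638 top [ 444.9 -207.7] [46. 46.] 11.1 z33.7 | scene [ 452.  -209.4] [39.8 45.7] 10.1 z32.6 | tri [ 446.8 -211.9    8.7] e0.1
g 404 top [456.1  94.7] [38.1 37.5] 80.4 z28.2 | scene [463.3  90.8] [35.2 30.8] 79.5 z27.2 | tri [457.4  93.6   7.2] e3.7
g 132 top [467.2 232.7] [24.4 20.4] 61.9 z16.2 | scene [471.8 228.7] [18.9 17.7] 59.8 z15.0 | tri [468.  232.4   6.2] e4.1
g 253 top [434.1 -56.2] [30.2 29.6] 70.9 z22.4 | scene [438.2 -59.8] [30.3 28.7] 67.7 z21.1 | tri [434.4 -59.2   8.4] e2.8
d 584 top [ 648.9 -220.6] [52.4 53.4] 42.7 z42.5 | scene [ 651.7 -222.1] [52.  51.5] 5.7 z42.6 | tri [ 649.8 -223.2   24.8] e2.5
d 670 top [650.4 -51.5] [57.5 55.8] 0.2 z12.2 | scene [653.7 -53.2] [52.1 52.5] 89.7 z12.2 | tri [652.1 -52.4   5.2] e1.3
d 669 top [ 649.1 -120.6] [56.5 55.8] 88.3 z12.3 | scene [ 653.5 -122.2] [50.9 53.8] 88.1 z12.1 | tri [ 651.1 -122.5    5. ] e1.4
d 674 top [652.9  89. ] [55.5 56.5] 89.0 z12.4 | scene [656.2  86.4] [51.9 52.8] 88.9 z12.3 | tri [654.5  88.2   6.1] e1.9
d 674 top [651.7  19.1] [55.3 56.8] 88.5 z12.4 | scene [654.7  16.5] [52.2 52.9] 88.9 z12.2 | tri [653.5  18.1   6.1] e2.1
d 259 top [310.2 227.3] [37.6 37.1] 59.5 z22.6 | scene [656.2  86.4] [51.9 52.8] 88.9 z12.3 | tri [ 299.8  311.9 -607.7] e168.7
```

Heights check out. The tops measure 33/27/21/15 mm, which is 3 mm of mat plus each sink's height, and the pads come out at about 10–12 mm. I take both-view averages of position, all four picks close roughly along x (yaw near 90°), and I start with sink_46.

arm_command(
  xyz=[
    [17.7,16.7,-8],
    [17.7,16.7,-8],
    [17.7,16.7,-8],
    [17.7,16.7,-8],
    [17.7,16.7,-8],
    [17.7,16.7,-8],
    [17.7,16.7,-8],
    [17.7,16.7,-8],
    [17.7,16.7,-8],
    [17.7,16.7,-8],
    [17.7,16.7,-8],
    [17.7,16.7,-8],
    [17.7,16.7,-8],
    [17.7,16.7,-8],
    [17.7,16.7,-8],
    [17.7,16.7,-8],
    [17.6,16.5,-8],
    [17.6,16.5,-8],
    [0,0,0],
  ],
  spin=[4.83,4.83,4.83,4.83,4.83,4.83,4.83,4.83,4.83,4.83,4.83,4.83,4.83,4.83,4.83,4.83,4.83,4.83,0],
  jaw=0.8,
  squeeze=15,
)

```text
time: 2.0
tool_pos: [0.4477, -0.2072, 0.2596]
tool_rot: [-3.141, -0.002, 1.768]
contact_force: [-0.0, -0.5, -0.0]
opening: 0.0825
grip_force: 0.0
```

arm_command(
  xyz=[
    [-1.3,-1.5,-15],
    [0,0,-20],
    [0,0,-20],
    [0,0,-12],
    [0,0,-8.5],
    [0,0,0],
    [0,0,0],
  ],
  spin=[0,0,0,0,0,0,0],
)

```text
time: 2.7
tool_pos: [0.4455, -0.2107, 0.1857]
tool_rot: [3.141, 0.0, 1.764]
contact_force: [-0.4, 0.4, 0.6]
opening: 0.0823
grip_force: 0.0
```

arm_command(
  xyz=[
    [0,0,0],
    [0,0,0],
    [0,0,0],
    [0,0,0],
    [0,0,0],
    [0,0,0],
    [0,0,0],
  ],
  spin=[0,0,0,0,0,0,0],
  jaw=-1,
)

```text
time: 3.4
tool_pos: [0.4455, -0.2104, 0.1854]
tool_rot: [3.141, 0.0, 1.764]
contact_force: [0.3, 1.0, 1.5]
opening: 0.0461
grip_force: 15.0
```

arm_command(
  xyz=[
    [0,0,10],
    [0,0,25],
    [0,0,30],
    [20,9,10],
    [25,10,0],
    [25,10,0],
    [25,10,0],
    [25,10,0],
    [25,10,0],
    [25,10,0],
    [20,10,0],
    [15.7,8,0],
    [0,0,0],
    [0,0,0],
  ],
  spin=[0,0,0,-1.5,-1.5,-1.5,-1.5,-1.5,-1.5,-1.5,-1.5,0,0,0],
)

```text
time: 4.8
tool_pos: [0.6506, -0.1233, 0.2601]
tool_rot: [-3.14, -0.0, 1.555]
contact_force: [0.1, -0.4, -1.7]
opening: 0.0456
grip_force: 15.0
```

arm_command(
  xyz=[
    [0,0,-20],
    [0,0,-20],
    [0,0,-14],
    [0,0,-8],
    [0,0,-4],
    [0,0,-1],
    [0,0,0],
    [0,0,0],
  ],
  spin=[0,0,0,0,0,0,0,0],
)

```text
time: 5.6
tool_pos: [0.6513, -0.1235, 0.1941]
tool_rot: [3.14, 0.0, 1.555]
contact_force: [0.2, -0.5, -0.5]
opening: 0.0461
grip_force: 15.0
```

arm_command(
  xyz=[
    [0,0,-1],
    [0,0,-0.3],
    [0,0,0],
  ],
  spin=[0,0,0],
)

```text
time: 5.9
tool_pos: [0.6512, -0.1234, 0.1924]
tool_rot: [3.141, 0.0, 1.555]
contact_force: [-0.2, 0.1, 1.9]
opening: 0.0458
grip_force: 15.0
```

arm_command(
  xyz=[
    [0,0,0],
    [0,0,0],
    [0,0,0],
    [0,0,0],
    [0,0,0],
    [0,0,8],
    [0,0,20],
    [0,0,30],
    [0,0,10],
    [0,0,0],
  ],
  spin=[0,0,0,0,0,0,0,0,0,0],
  jaw=0.5,
)

```text
time: 6.9
tool_pos: [0.6515, -0.1235, 0.2622]
tool_rot: [3.137, 0.001, 1.555]
contact_force: [-0.4, 0.3, -1.3]
opening: 0.0688
grip_force: 0.0
```

arm_command(
  xyz=[
    [-20,6,0],
    [-25,8,0],
    [-25,8,0],
    [-25,8,0],
    [-25,8,0],
    [-25,8,0],
    [-25,8,0],
    [-25,8,0],
    [-20.7,4.2,0],
    [0,0,0],
    [0,0,-25],
    [0,0,-25],
    [0,0,-15],
    [0,0,-9],
    [0,0,-3],
    [0,0,0],
    [0,0,0],
  ],
  spin=[-2,-2.5,-2.5,-2.5,-2.5,-2.5,-2.5,-2,0,0,0,0,0,0,0,0,0],
)

```text
time: 8.6
tool_pos: [0.4358, -0.0573, 0.1834]
tool_rot: [3.14, -0.0, 1.223]
contact_force: [-0.2, -0.0, 0.2]
opening: 0.0687
grip_force: 0.0
```

arm_command(
  xyz=[
    [0,0,0],
    [0,0,0],
    [0,0,0],
    [0,0,0],
    [0,0,0],
    [0,0,0],
    [0,0,0],
  ],
  spin=[0,0,0,0,0,0,0],
  jaw=-1,
)

```text
time: 9.3
tool_pos: [0.4354, -0.0572, 0.183]
tool_rot: [3.141, 0.0, 1.223]
contact_force: [0.0, -0.5, 0.6]
opening: 0.0299
grip_force: 15.0
```

arm_command(
  xyz=[
    [0,0,10],
    [0,0,28],
    [0,0,30],
    [17.8,5,10],
    [25,9,0],
    [25,9,0],
    [25,9,0],
    [25,9,0],
    [25,9,0],
    [25,9,0],
    [25,9,0],
    [25,7.2,0],
    [0,0,0],
    [0,0,-22],
    [0,0,-22],
    [0,0,-14],
    [0,0,-8],
    [0,0,-4],
    [0,0,0],
    [0,0,0],
  ],
  spin=[0,0,0,2,2.5,2.5,2.5,2.5,2.5,2.5,2,0,0,0,0,0,0,0,0,0],
)

```text
time: 11.3
tool_pos: [0.6535, 0.018, 0.1918]
tool_rot: [3.14, 0.0, 1.555]
contact_force: [-0.2, -0.8, -0.2]
opening: 0.0302
grip_force: 15.0
```

arm_command(
  xyz=[
    [0,0,-1.3],
    [0,0,-0.5],
    [0,0,0],
  ],
  spin=[0,0,0],
)

```text
time: 11.6
tool_pos: [0.6534, 0.018, 0.19]
tool_rot: [3.14, 0.0, 1.555]
contact_force: [-1.1, 0.5, 4.5]
opening: 0.0301
grip_force: 15.0
```

arm_command(
  xyz=[
    [0,0,0],
    [0,0,0],
    [0,0,0],
    [0,0,0],
    [0,0,0],
    [0,0,10],
    [0,0,25],
    [0,0,30],
    [0,0,5],
    [-20.9,8,0],
    [-25,10,0],
    [-25,10,0],
    [-25,10,0],
    [-25,10,0],
    [-25,10,0],
    [-25,10,0],
    [-25,7.7,0],
    [0,0,0],
    [0,0,0],
  ],
  spin=[0,0,0,0,0,0,0,0,0,0,-1.5,-1.5,-1.5,-1.5,-1.5,-1.5,0,0,0],
  jaw=0.5,
)

```text
time: 13.5
tool_pos: [0.4574, 0.0938, 0.2595]
tool_rot: [3.14, -0.0, 1.398]
contact_force: [1.0, -0.7, 0.9]
opening: 0.0691
grip_force: 0.0
```

arm_command(
  xyz=[
    [0,0,-23],
    [0,0,-25],
    [0,0,-15],
    [0,0,-9],
    [0,0,-3],
    [0,0,0],
    [0,0,0],
  ],
  spin=[0,0,0,0,0,0,0],
)

```text
time: 14.2
tool_pos: [0.4578, 0.0937, 0.1847]
tool_rot: [3.14, -0.0, 1.398]
contact_force: [-0.4, 0.0, 0.3]
opening: 0.069
grip_force: 0.0
```

arm_command(
  xyz=[
    [0,0,0],
    [0,0,0],
    [0,0,0],
    [0,0,0],
    [0,0,0],
    [0,0,0],
    [0,0,0],
  ],
  spin=[0,0,0,0,0,0,0],
  jaw=-1,
)

```text
time: 14.9
tool_pos: [0.4573, 0.0937, 0.1843]
tool_rot: [3.141, -0.0, 1.398]
contact_force: [-1.1, -0.8, 3.5]
opening: 0.0378
grip_force: 15.0
```

arm_command(
  xyz=[
    [0,0,10],
    [0,0,28],
    [0,0,30],
    [14.7,-10,8],
    [25,-18,0],
    [25,-20,0],
    [25,-20,0],
    [25,-20,0],
    [25,-20,0],
    [25,-20,0],
    [20,-12,0],
    [10,-6,0],
    [0,0,0],
    [0,0,-22],
    [0,0,-22],
    [0,0,-13],
    [0,0,-7],
    [0,0,-3.5],
    [0,0,0],
    [0,0,0],
  ],
  spin=[0,0,0,0,1.5,1.5,1.5,1.5,1.5,1.5,0,0,0,0,0,0,0,0,0,0],
)

```text
time: 16.9
tool_pos: [0.6522, -0.0523, 0.1935]
tool_rot: [3.14, 0.0, 1.555]
contact_force: [-0.2, -0.1, 0.2]
opening: 0.0379
grip_force: 15.0
```

arm_command(
  xyz=[
    [0,0,-1.5],
    [0,0,-0.7],
    [0,0,0],
  ],
  spin=[0,0,0],
)

```text
time: 17.2
tool_pos: [0.6522, -0.0524, 0.1913]
tool_rot: [3.14, 0.0, 1.555]
contact_force: [-1.3, -0.1, 4.7]
opening: 0.038
grip_force: 15.0
```

arm_command(
  xyz=[
    [0,0,0],
    [0,0,0],
    [0,0,0],
    [0,0,0],
    [0,0,0],
    [0,0,10],
    [0,0,25],
    [0,0,30],
    [0,0,5],
    [-13.5,14,0],
    [-20,30,0],
    [-20,30,0],
    [-20,30,0],
    [-20,30,0],
    [-20,30,0],
    [-20,30,0],
    [-20,30,0],
    [-20,30,0],
    [-10,30,0],
    [0,0,0],
  ],
  spin=[0,0,0,0,0,0,0,0,0,0,-3.5,-3.5,-3.5,-3.5,-3.5,-3.5,-3.5,-3.5,0,0],
  jaw=0.3,
)

```text
time: 19.2
tool_pos: [0.4669, 0.2344, 0.2606]
tool_rot: [-3.141, -0.001, 1.07]
contact_force: [0.6, 0.2, 0.6]
opening: 0.06
grip_force: 0.0
```

arm_command(
  xyz=[
    [0,0,-23],
    [0,0,-24],
    [0,0,-15],
    [0,0,-9],
    [0,0,-5],
    [0,0,0],
    [0,0,0],
  ],
  spin=[0,0,0,0,0,0,0],
)

```text
time: 19.9
tool_pos: [0.4688, 0.2316, 0.185]
tool_rot: [3.141, -0.001, 1.066]
contact_force: [0.3, 0.1, 0.2]
opening: 0.0596
grip_force: 0.0
```

arm_command(
  xyz=[
    [0,0,-1],
    [0,0,0],
    [0,0,0],
    [0,0,0],
    [0,0,0],
    [0,0,0],
    [0,0,0],
    [0,0,0],
  ],
  spin=[0,0,0,0,0,0,0,0],
  jaw=-1,
)

```text
time: 20.7
tool_pos: [0.4685, 0.2317, 0.1835]
tool_rot: [3.141, -0.0, 1.066]
contact_force: [-0.2, 0.2, 1.2]
opening: 0.022
grip_force: 15.0
```

arm_command(
  xyz=[
    [0,0,10],
    [0,0,28],
    [0,0,30],
    [15.9,-10,8],
    [25,-18,0],
    [25,-20,0],
    [25,-20,0],
    [25,-20,0],
    [25,-20,0],
    [20,-20,0],
    [15,-10,0],
    [10,-5.7,0],
    [0,0,0],
    [0,0,-22],
    [0,0,-22],
    [0,0,-13],
    [0,0,-7],
    [0,0,-3],
    [0,0,0],
    [0,0,0],
  ],
  spin=[0,0,0,0,4,4,4,4,4,4,4,0,0,0,0,0,0,0,0,0],
)

```text
time: 22.7
tool_pos: [0.6547, 0.0881, 0.1934]
tool_rot: [3.14, -0.0, 1.555]
contact_force: [0.7, 0.6, -0.7]
opening: 0.0216
grip_force: 15.0
```

arm_command(
  xyz=[
    [0,0,-2],
    [0,0,-0.8],
    [0,0,0],
  ],
  spin=[0,0,0],
)

```text
time: 23.0
tool_pos: [0.6546, 0.088, 0.1905]
tool_rot: [3.14, -0.0, 1.555]
contact_force: [-0.3, -0.6, 4.6]
opening: 0.0214
grip_force: 15.0
```

arm_command(
  xyz=[
    [0,0,0],
    [0,0,0],
    [0,0,0],
    [0,0,0],
    [0,0,0],
    [0,0,10],
    [0,0,25],
    [0,0,30],
    [0,0,20],
    [-25,0,10],
    [-30,0,10],
    [-30,0,10],
    [-30,0,10],
    [-30,0,10],
    [-30,0,0],
    [-30,0,0],
    [-30,0,0],
    [-25,0,0],
    [0,0,0],
  ],
  spin=[0,0,0,0,0,0,0,0,0,0,0,0,0,0,0,0,0,0,0],
  jaw=0.3,
)

```text
time: 24.9
tool_pos: [0.3917, 0.0882, 0.3253]
tool_rot: [-3.14, 0.0, 1.555]
contact_force: [0.3, 1.0, -0.4]
opening: 0.0596
grip_force: 0.0
```

```bash
python3 - <<'E'
from h import *
s=observe();print(s['time'],s['tool_pos'])
C={n:read_camera(n) for n in('top','scene')}
a=[C[n]['img'][...,::-1] for n in C]
cv2.imwrite('pics/end.png',cv2.resize(np.vstack([a[0][90:170,120:420],a[1][215:295,120:420]]),None,fx=2.6,fy=2.6))
survey(C)
E
```

```text
24.9 [0.39171779 0.08815932 0.32525722]
g 808 top [655.2 189. ] [69.2 66.3] 89.7 z21.2 | scene [657. 187.] [66.9 68.9] 56.4 z21.2 | tri [656.4 188.5  16.1] e2.5
g 51 top [ 648.7 -220.5] [17.2 14.1] 87.4 z43.0 | scene [ 650.7 -222.9] [15.6 15.4] 40.3 z43.0 | tri [ 649.6 -222.    39.7] e1.9
g 256 top [652.9  18.8] [29.  30.2] 87.8 z28.8 | scene [654.8  87.5] [21.8 21.4] 88.1 z23.0 | tri [657.1  50.8  30.5] e68.3
g 136 top [653.7  87.8] [21.5 21.8] 1.4 z23.1 | scene [654.8  87.5] [21.8 21.4] 88.1 z23.0 | tri [654.4  88.8  15.1] e1.0
g 59 top [ 635.4 -208.9] [25.5  5.1] 48.9 z19.1 | scene [ 650.7 -222.9] [15.6 15.4] 40.3 z43.0 | tri [ 635.8 -219.2   13.2] e19.6
d 576 top [ 648.  -221.4] [52.9 53.5] 59.7 z42.6 | scene [ 651.4 -222.1] [52.5 51.3] 0.2 z42.8 | tri [ 649.8 -223.3   25.1] e2.3
d 256 top [650.3 -51.2] [56.3 55.6] 88.3 z11.7 | scene [655.3 -53.4] [52.6 49.7] 89.7 z12.5 | tri [651.6 -50.  -15.7] e2.7
d 138 top [ 647.8 -120.8] [56.9 52.5] 87.7 z12.5 | scene [655.3 -53.4] [52.6 49.7] 89.7 z12.5 | tri [648.6 -82.8  -7.3] e64.0
d 532 top [653.5  89. ] [55.4 56. ] 88.7 z12.1 | scene [656.   86.1] [51.4 53. ] 88.0 z12.0 | tri [655.   87.9   2.3] e2.8
d 415 top [651.9  19.2] [55.1 57.5] 88.2 z12.1 | scene [655.6  16.3] [52.3 51.4] 88.9 z12.0 | tri [654.7  18.4  -4.4] e3.5
d 141 top [314.5 235.4] [19.3 37. ] 59.4 z22.9 | scene [656.   86.1] [51.4 53. ] 88.0 z12.0 | tri [ 310.2  312.5 -589.6] e184.6
```

View pics/end.png

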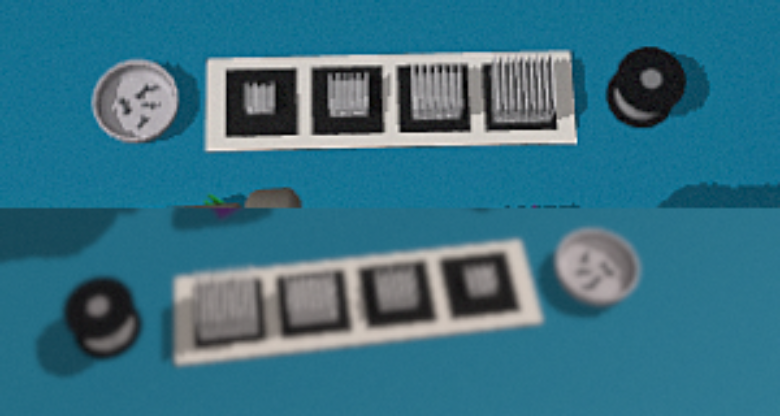

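The picture shows all four sinks in order and upright on their pads, with dish and reel unmoved. Sinks 22 and 30 measure within 1–2 mm of centre. In the mask, 38 and 46 merge with the strip, so I check those by height before handing in.

```bash
python3 - <<'E'
from h import *
c=read_camera('top');v,u=np.mgrid[90:170,230:350];P=cloud(c,np.c_[u.ravel(),v.ravel()])
ok=True
for n,y,zt,px in((38,-51.3,.034,650.4),(46,-120.7,.04,649.1)):
    T=P[(abs(P[:,1]-y/1e3)<.035)&(abs(P[:,2]-zt)<.0045)&(abs(P[:,0]-.65)<.05)]
    r=cv2.minAreaRect(np.float32(T[:,:2]*1000));print(n,r,len(T))
    ok&=np.hypot(r[0][0]-px,r[0][1]-y)<6
print(ok)
if ok: print(hand_in())
E
```

```text
38 ((652.0910034179688, -51.437171936035156), (37.8662109375, 40.13896179199219), 89.31626892089844) 118
46 ((651.20263671875, -121.07563781738281), (46.9759521484375, 47.576805114746094), 88.9363021850586) 237
True
the job is handed in; nothing more can be done
None
```

I placed all four heat sinks in size order, sink_22 on pad_1 by the dish through to sink_46 on pad_4 by the reel. Each measured fins up, square and about 2 mm or less off centre, with the dish and reel unmoved. I handed the job in at about 25 s; the hand-in returned no verdict.

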